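# Charge a grinding jar from the ball feeder

### The job

Set the open steel grinding jar on the bench under the feeder's spout, pushed home in its blue V cradle; then pull the stiff slide gate open about 60 mm by its red paddle, so that the two steel balls roll into the jar while the gate still holds back the white ball. Push the gate fully shut again, then stand the jar with both balls upright in the middle of the balance's round pan, setting it down gently. Leave the other things on the bench where they are.

Things in the scene. Friction and masses are not known exactly. Their poses are not given: they have to be found in the camera images.
- dock (a point): Where the jar's centre lies (29 mm above the bench) when the jar is home in the fixed feeder's V cradle, under the spout. x: level, from jar towards feeder (push the jar along +x to seat it); y: the way the gate opens; z up. The cradle: two blue walls 14 mm high at 45 degrees, closing towards +x, open towards -x. Feeder place and yaw vary.
- lip (a point): Middle of the lip of the feeder's spout, top of its floor, 66 mm above the bench, 25 mm in the dock's +x from the dock; axes as the dock's. The spout is 34 mm wide, its underside 62 mm above the bench (the jar goes under it), its walls' tops 80 mm.
- trough (a point): Middle of the feeder's open sloping aluminium trough on its grey pedestal, at the gate, on the floor 82 mm above the bench, 124 mm in +x from the dock; axes as the dock's. Trough: 92 mm wide (y -46 to +46), rising to 119 mm above the bench at its back, 90 mm further in +x. Three lanes at y = -28, 0, +28 mm hold one ball each behind the gate.
- gate (a joint): Opening of the slide gate, m: 0 fully shut, to 0.095; starts 0 to 6 mm open. A steel blade across the lanes, pulled out along the dock's +y. Friction (about 10 N) holds it where it is left. Lane y=-28 is clear at 28 mm, the middle one at 56; the white ball's lane starts to open at 60 and must not open past 68. At 60 the red line on the blade meets the red patch on the feeder's side.
- paddle (a point): Middle of the top edge of the gate's upright red paddle, 140 mm above the bench, moving with it; axes as the dock's. Paddle: 12 mm thick in y, 36 wide in x, 58 high. A steel bar 10 mm wide, top 92 mm above the bench, joins it to the blade on its -y side. Gate shut: 55 mm free between feeder side and the paddle's inner (-y) face, above the bar, for closed fingers; outer face free.
- jar_center (a point): Centre of the grinding jar, half-way up its 58 mm height; z along its axis. Loose, open-topped steel cup, outside diameter 62 mm, wall 5 mm, inner floor 6 mm above its underside, about 0.3 kg. It starts upright and empty on the bench, left or right of the feeder.
- pan (a point): Centre of the top of the balance's round steel pan, 48 mm above the bench, 106 mm in diameter, rigid. The balance is a fixed white box 150 mm (x) by 130 mm (y), 38 mm high, left or right of the feeder (the opposite side from the jar); the pan's centre is 15 mm in its +x from the box's centre.
- ball_1_center (a point): Centre of the steel ball, 20 mm diameter, 33 g, in lane y = -28 mm; it leans on the gate and rolls out by itself when its lane is clear, in about a second.
- ball_2_center (a point): Centre of the second steel ball, the same, in the middle lane.
- ball_3_center (a point): Centre of the white ceramic ball, 20 mm diameter, in lane y = +28 mm; it must stay behind the gate.
- bottle_a: Bystander: white bottle with red cap, 48 mm diameter, 120 mm high; origin at the centre of its underside.
- bottle_b: Bystander: white bottle with red cap, 58 mm diameter, 140 mm high; origin at the centre of its underside.
- vial: Bystander: small clear vial with green cap, 26 mm diameter, 50 mm high; origin at the centre of its underside.
- jar_lid: Bystander: steel lid, 62 mm diameter, 20 mm high, lying on the bench; origin at the centre of its underside.
- timer: Bystander: white bench timer 30 x 60 x 50 mm high; origin at the centre of its underside.
- beaker: Bystander: empty glass beaker, 70 mm diameter, 90 mm high; origin at the centre of its underside.
Mind the look-alikes: they are no part of the job. What is shaped like the part that bears jar_center but purple is not meant.

How it is judged:
By the outcome, as a careful person would: the job done as asked, in the order asked, and still so for the second after the job is handed in, with the robot touching nothing.
It also fails if it takes over 72 s, if anything falls off the work surface, if the arm or the gripper's body presses on something with over 40 N, if the wrist force passes 120 N, or if a joint passes its speed limit or range.

### The arm

A 6-joint arm with a two-finger parallel gripper is mounted at the origin on the work surface. World frame = base frame: x ahead of the robot, y to its left, z up, the work surface at z = 0. Lengths are in m, angles in degrees, forces in N, time in s.
With the tool pointing down it reaches from about 0.3 to 0.75 m from the base axis. Payload 8.5 kg.
Tool frame: the origin (TCP) lies at the very end of the fingers, on their centre line; the grasp point (between the pads) lies 19 mm behind it (env.grasp_offset is the distance from the TCP to the grasp point, in m); y points along the fingers, z is the direction in which the jaws open and shut, and the axes are right-handed (so a half turn about y gives the same grasp; the last joint's range is limited). The gripper opens to 85 mm and grips with 20 to 120 N. Pads are 22 mm wide; open, the fingers measure 114 mm over their backs; the gripper's body (76 mm by 85 mm) begins 54 mm behind the grasp point. The pads swing forward as they close: fully open they stand 13 mm farther back than shut.
Start: joints at [57.737, 21.807, 74.336, -0, 83.858, -12.336], TCP at [0.187, 0.517, 0.231] pointing down, gripper open.
Joint ranges: [-178.18, 178.18], [-50.72, 133.34], [12.68, 142.11], [-81.47, 261.47], [9.98, 163.14], [-165.26, 165.26]. Speed limits (degrees/s): [136.94, 136.94, 180, 180, 180, 180].

### API

Orientations are given as a 3x3 rotation matrix whose columns are the frame's x, y, z axes.
In Python, from rig import env gives the robot as it stands. The module is installed in compiled form; this text tells all that it offers.
- The arm moves only by the shell command python3 -m pendant 'ROWS' [FORCE]. ROWS is JSON, a list of rows, each a list of 3 entries, a list of its own where there are three numbers: the shift along the world's x, y, z as a fraction of full scale, then the turn about the world's z as a fraction of full scale, then the opening, from 0 (shut) to 1 (fully open). A call has 1 to 12 rows; each row shifts and turns the commanded pose from where the row before left it; what a row does not reach is not made up. Full scale, the value 1, is 30 mm for a shift and 5 degrees for a turn. A row lasts 1/12 s, in which the tool goes at most 41.7 mm and 7.16 degrees, less where a joint would pass 70% of its speed; a pose out of reach is approached as far as the arm can. A call with a number of a shift or a turn outside -1 to 1 is refused whole. A call with a gripper value outside its range is refused whole. The fingers move at their own pace and stop on an object; FORCE is the grip in N (left out, the last holds). Time passes only in rows, so rows that do not move let the fingers close. It gives the time, the measured TCP pose, the force and the opening at its end, in the units of the state.
- env.observe(): the state, without advancing time (a new reading comes with each control period).
- env.get_image(name): name is "scene" or "top" or "wrist"; returns (picture, depth): 420x560x3 uint8, red, green, blue; 420x560 float32, m along the optical axis (not along the pixel's ray), 0 where there is no reading.
- env.camera_model(name): a dict with "camera_matrix" (3x3 intrinsics, pixels), "R" (3x3) and "t" (3): a world point X has camera coordinates R X + t; the wrist camera has in their place "tool_from_camera" (4x4, takes a point from camera to tool coordinates, whose origin is the TCP and whose axes are the tool frame's). Camera axes: x right, y down, z forward; pixel columns grow to the right and rows downward; lengths in m; the calibration is good to about 2 mm. A picture is of the moment at which its call begins: read the wrist's pose just before it. camera_model takes no time and is no camera call.
- env.close_job(): hands the job in, once; it reports no verdict.
The state is a dict: "time_s": time; "q": joint angles; "qvel": joint speeds; "joint_efforts": joint torques, N m; "position": TCP position; "tool_rot": TCP orientation; "ft_force": force on the tool from outside, world axes, zero at the start; "wrist_torque": the same for the moment, N m; "grip_width": finger opening in m.
Only numpy, scipy, OpenCV 4.12 (cv2) and the standard library are available. Lean on these libraries where they do the work, as an engineer would, in place of code of your own. Each camera call takes 0.05 s, during which the arm holds its last target.

## Working session

There is one attempt and no reset: what is moved stays moved. The work goes in short steps, Python scripts to look and compute and a shell command to move; the robot and the scene stay as the last step left them, time stands still between calls to the robot, and variables do not carry over. Pictures are saved under pics/ and viewed, and the job is handed in when it is done.

```bash
mkdir -p pics; python3 - <<'E'
from rig import env
import cv2,numpy as np
s=env.observe();print(s['time_s'],s['position'],np.round(s['tool_rot'],3),s['grip_width'],env.grasp_offset)
for n in("scene","top"):
    p,d=env.get_image(n);cv2.imwrite(f"pics/{n}0.png",p[...,::-1]);np.savez(f"{n}0.npz",p=p,d=d)
    m=env.camera_model(n);print(n,{k:np.round(v,3).tolist() for k,v in m.items()})
print(env.camera_model("wrist"))
E
```

```text
0.0 [0.18729646 0.5168165  0.2307034 ] [[ 0.94  -0.001  0.341]
 [-0.341 -0.001  0.94 ]
 [-0.    -1.    -0.001]] 0.08595438512530079 0.0187
scene {'camera_matrix': [[401.313, 0.0, 284.148], [0.0, 401.313, 213.835], [0.0, 0.0, 1.0]], 'R': [[-0.797, 0.604, 0.006], [0.32, 0.431, -0.843], [-0.512, -0.671, -0.537]], 't': [0.484, -0.142, 1.388]}
top {'camera_matrix': [[382.632, 0.0, 276.094], [0.0, 382.632, 202.646], [0.0, 0.0, 1.0]], 'R': [[0.002, -1.0, 0.006], [-0.994, -0.003, -0.108], [0.108, -0.005, -0.994]], 't': [0.024, 0.64, 1.021]}
{'camera_matrix': array([[365.15800073,   0.        , 278.11133287],
       [  0.        , 365.15800073, 204.44977342],
       [  0.        ,   0.        ,   1.        ]]), 'tool_from_camera': array([[-7.75183486e-04,  9.44249414e-01,  3.29230075e-01,
        -8.48546800e-02],
       [ 8.93471033e-04, -3.29229389e-01,  9.44249549e-01,
        -1.43524356e-01],
       [ 9.99999300e-01,  1.02612419e-03, -5.88446314e-04,
         1.46330300e-03],
       [ 0.00000000e+00,  0.00000000e+00,  0.00000000e+00,
         1.00000000e+00]])}
```

View pics/scene0.png

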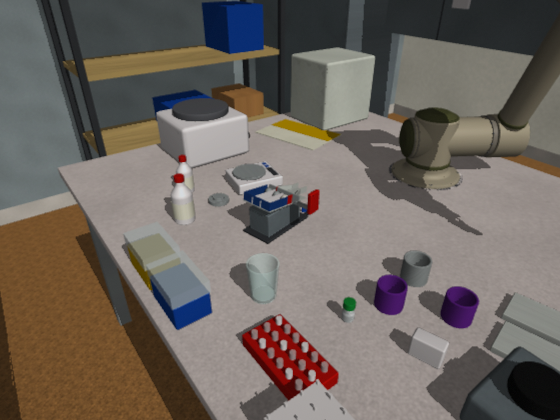

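View pics/top0.png

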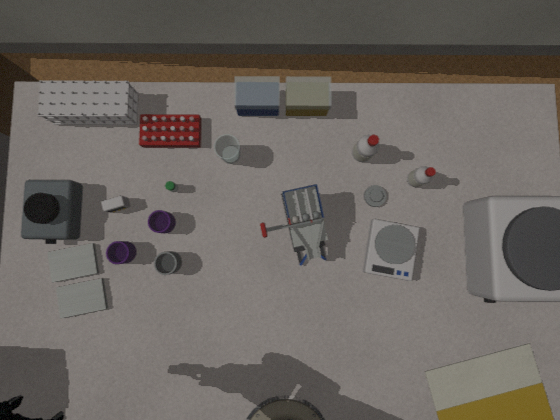

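Top view: the steel open jar is at (167,263). The look-alikes are purple jars at (161,222) and (120,252), plus the jar lid at (375,196). The feeder is around (303,225), the paddle at (264,230) and the balance pan at (395,244). I choose the grey jar at (167,263) and will check it in a close crop.

```bash
cat > h.py <<'E'
import numpy as np,cv2
from rig import env
def world(n,u,v,d):
    m=env.camera_model(n);K=m['camera_matrix'];c=np.linalg.inv(K)@np.array([u,v,1.])*d
    return m['R'].T@(c-m['t'])
def atz(n,u,v,z):
    m=env.camera_model(n);r=m['R'].T@np.linalg.inv(m['camera_matrix'])@np.array([u,v,1.]);o=-m['R'].T@m['t']
    return o+r*(z-o[2])/r[2]
def proj(n,X):
    m=env.camera_model(n);c=m['R']@np.array(X)+m['t'];p=m['camera_matrix']@c;return p[:2]/p[2]
def cloud(n,d):
    m=env.camera_model(n);v,u=np.mgrid[:420,:560];K=m['camera_matrix']
    c=np.stack([(u-K[0,2])/K[0,0]*d,(v-K[1,2])/K[1,1]*d,d],-1)
    return (c-m['t'])@m['R']
def wcloud(d,pos,rot):
    m=env.camera_model("wrist");v,u=np.mgrid[:420,:560];K=m['camera_matrix'];T=m['tool_from_camera']
    c=np.stack([(u-K[0,2])/K[0,0]*d,(v-K[1,2])/K[1,1]*d,d],-1)
    return (c@T[:3,:3].T+T[:3,3])@np.array(rot).T+pos
E
python3 - <<'E'
from h import *
z=np.load('top0.npz');p,d=z['p'],z['d']
c=p[175:285,235:345];cv2.imwrite('pics/fe.png',cv2.resize(c[...,::-1],None,fx=5,fy=5,interpolation=cv2.INTER_CUBIC))
c=p[200:290,100:200];cv2.imwrite('pics/ja.png',cv2.resize(c[...,::-1],None,fx=5,fy=5,interpolation=cv2.INTER_CUBIC))
c=p[210:290,355:430];cv2.imwrite('pics/ba.png',cv2.resize(c[...,::-1],None,fx=6,fy=6,interpolation=cv2.INTER_CUBIC))
W=cloud('top',d)
# heights
reg=W[243:285,148:188].reshape(-1,3);r=reg[(reg[:,2]>.05)&(reg[:,2]<.065)]
print('jar rim',len(r),cv2.minEnclosingCircle(r[:,:2].astype(np.float32)))
reg=W[215:285,360:425].reshape(-1,3);r=reg[(reg[:,2]>.043)&(reg[:,2]<.055)];print('pan',len(r),r.mean(0),cv2.minEnclosingCircle(r[:,:2].astype(np.float32)))
r=reg[(reg[:,2]>.03)];print('box',cv2.minAreaRect(r[:,:2].astype(np.float32)))
reg=W[215:245,250:280].reshape(-1,3);r=reg[(reg[:,2]>.125)];print('paddle',len(r),r.mean(0),cv2.minAreaRect(r[:,:2].astype(np.float32)))
E
```

```text
jar rim 150 ((0.4764118790626526, 0.31827569007873535), 0.030866287648677826)
pan 1214 [ 0.52722    -0.29428518  0.04753206] ((0.5142129063606262, -0.3029443621635437), 0.06866645067930222)
box ((0.5365960597991943, -0.1667124330997467), (0.3853558301925659, 0.1500159353017807), 79.56369018554688)
paddle 74 [0.55977145 0.05491508 0.20268099] ((0.5501684546470642, 0.05134004354476929), (0.061040543019771576, 0.01586851105093956), 25.186054229736328)
```

```bash
ls pics
```

```text
ba.png
fe.png
ja.png
scene0.png
top0.png
```

View pics/fe.png

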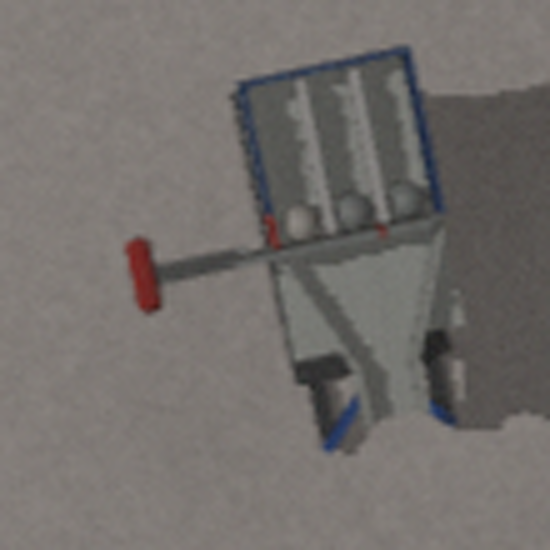

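View pics/ja.png

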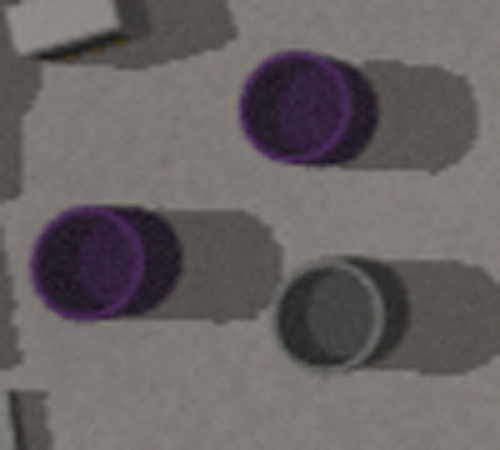

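View pics/ba.png

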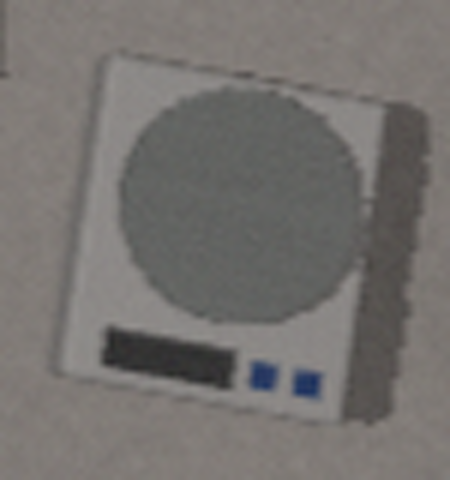

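```bash
python3 - <<'E'
from h import *
z=np.load('top0.npz');p,d=z['p'],z['d']
m=env.camera_model('top');print('cam',-m['R'].T@m['t'])
print('pan',atz('top',395.8,244.2,.048))
print('jar rim', atz('top',100+330/5,200+315/5,.058))
hsv=cv2.cvtColor(p,cv2.COLOR_RGB2HSV)
red=((hsv[...,0]<8)|(hsv[...,0]>172))&(hsv[...,1]>130)&(hsv[...,2]>50)
v,u=np.nonzero(red[215:245,255:275]);P=np.array([atz('top',a+255,b+215,.14)[:2] for a,b in zip(u,v)])
print('paddle',len(P),P.mean(0),cv2.minAreaRect(P.astype(np.float32)))
f=lambda x,y,zz:atz('top',235+x/5,175+y/5,zz)
a,b=f(240,84,.125),f(408,48,.125);print('back corners',a,b,np.degrees(np.arctan2(*(a-b)[[1,0]])))
c,e=f(272,250,.1),f(440,212,.1);print('gate corners',c,e,np.degrees(np.arctan2(*(c-e)[[1,0]])))
W=cloud('top',d)
np.set_printoptions(precision=3,suppress=True)
for (x,y) in [(143,274),(390,400),(350,300),(200,266),(335,440),(250,60),(350,250)]:
    print((x,y),W[175+y//5,235+x//5])
E
```

```text
cam [0.52592623 0.03117192 1.0842079 ]
pan [ 0.52665892 -0.29753388  0.048     ]
jar rim [0.47586402 0.31681799 0.058     ]
paddle 52 [0.56119918 0.05736271] ((0.561487078666687, 0.05745086073875427), (0.03342904895544052, 0.008955617435276508), 14.346489906311035)
back corners [0.65778976 0.00856707 0.125     ] [ 0.67646106 -0.07665505  0.125     ] 102.35766814310482
gate corners [ 0.57513036 -0.00849652  0.1       ] [ 0.59492504 -0.09518002  0.1       ] 102.86325814662307
(143, 274) [0.563 0.058 0.139]
(390, 400) [ 0.498 -0.072  0.065]
(350, 300) [ 0.55  -0.05   0.077]
(200, 266) [0.567 0.029 0.096]
(335, 440) [ 0.474 -0.047  0.013]
(250, 60) [ 0.689 -0.     0.   ]
(350, 250) [ 0.576 -0.05   0.081]
```

```bash
python3 -m pendant '[[[0.95,-0.66,0],0.65,1],[[0.95,-0.66,0],0.65,1],[[0.95,-0.66,0],0.65,1],[[0.95,-0.66,0],0.65,1],[[0.95,-0.66,0],0.65,1],[[0.95,-0.66,0],0.65,1],[[0.95,-0.66,-0.2],0.65,1],[[0.95,-0.66,-0.2],0.65,1],[[0.95,-0.66,-0.2],0.65,1],[[0.95,-0.66,-0.2],0.65,1],[[0,0,0],0,1]]' 30
python3 - <<'E'
from h import *
s=env.observe();p,d=env.get_image("wrist");cv2.imwrite("pics/w1.png",p[...,::-1])
print(s['time_s'],s['position'],np.degrees(np.arctan2(s['tool_rot'][1][2],s['tool_rot'][0][2])))
W=wcloud(d,s['position'],s['tool_rot']);r=W.reshape(-1,3)
r=r[(abs(r[:,2]-.058)<.004)&(np.hypot(r[:,0]-.476,r[:,1]-.318)<.05)]
print(len(r),cv2.minEnclosingCircle(r[:,:2].astype(np.float32)),r[:,2].mean())
E
```

```text
time_s: 1.02
position: [0.4763, 0.3154, 0.2053]
tool_rot: [[0.976, -0.001, -0.216], [0.216, -0.002, 0.976], [-0.002, -1.0, -0.002]]
ft_force: [-0.1, -0.6, -0.3]
grip_width: 0.0852
1.0167 [0.47627927 0.31542828 0.20529026] 102.45638176168333
1379 ((0.4770565629005432, 0.32186028361320496), 0.03098895773291588) 0.05834483342252256
```

View pics/w1.png

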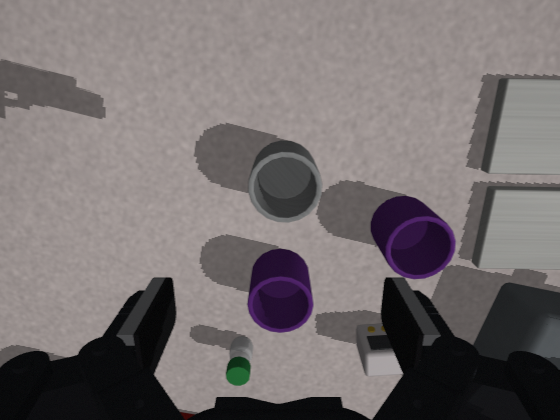

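```bash
python3 -m pendant '[[[0,0.14,-1],0,1],[[0,0,-1],0,1],[[0,0,-1],0,1],[[0,0,-1],0,1],[[0,0,-1],0,1],[[0,0,-0.7],0,1],[[0,0,-0.47],0,1],[[0,0,0],0,1],[[0,0,0],0,0],[[0,0,0],0,0],[[0,0,0],0,0],[[0,0,0],0,0]]' 30
python3 -m pendant '[[[0,0,0],0,0],[[0,0,0],0,0],[[0,0,0],0,0]]'
```

```text
time_s: 2.07
position: [0.4729, 0.3237, 0.0239]
tool_rot: [[0.976, 0.002, -0.218], [0.218, 0.001, 0.976], [0.003, -1.0, 0.0]]
ft_force: [-1.5, 0.2, 6.9]
grip_width: 0.0604
time_s: 2.32
position: [0.4729, 0.3237, 0.0239]
tool_rot: [[0.976, 0.002, -0.218], [0.218, 0.001, 0.976], [0.003, -1.0, 0.001]]
ft_force: [-1.5, -0.7, 6.4]
grip_width: 0.0607
```

```bash
python3 -m pendant '[[[0,0,0.5],0,0],[[0,0,1],0,0],[[-0.1,-0.5,0.8],0,0],[[-0.28,-1,0.3],0,0],[[-0.28,-1,0],0,0],[[-0.28,-1,0],0,0],[[-0.28,-1,0],0,0],[[-0.28,-1,0],0,0],[[-0.28,-1,0],0,0],[[-0.28,-1,0],0,0],[[-0.28,-1,0],0,0],[[-0.28,-1,0],0,0]]' 40
python3 -m pendant '[[[-0.28,-1,0],0,0],[[-0.28,-1,0],0,0],[[-0.28,-1,0],0,0],[[-0.28,-1,0],0,0],[[-0.15,-0.6,0],0,0],[[0,0,0],0,0],[[0,0,0],0,0],[[0,0,0],0,0]]'
cat > look.py <<'E'
import sys
from h import *
s=env.observe();p,d=env.get_image("wrist");n=sys.argv[1];cv2.imwrite(f"pics/{n}.png",p[...,::-1])
np.savez(n+'.npz',p=p,d=d,pos=s['position'],rot=s['tool_rot'])
print(s['time_s'],s['position'],np.degrees(np.arctan2(s['tool_rot'][1][2],s['tool_rot'][0][2])))
p,d=env.get_image("top");cv2.imwrite(f"pics/{n}t.png",cv2.resize(p[170:300,220:420,::-1],None,fx=4,fy=4,interpolation=cv2.INTER_CUBIC));np.savez(n+'t.npz',p=p,d=d)
E
python3 look.py w2
```

```text
time_s: 3.32
position: [0.3932, 0.0372, 0.1007]
tool_rot: [[0.976, 0.001, -0.218], [0.218, -0.0, 0.976], [0.001, -1.0, -0.0]]
ft_force: [0.6, -0.3, -3.3]
grip_width: 0.0602
time_s: 3.98
position: [0.3557, -0.0992, 0.1004]
tool_rot: [[0.976, 0.0, -0.218], [0.218, 0.0, 0.976], [0.0, -1.0, 0.0]]
ft_force: [-0.3, 0.3, -2.2]
grip_width: 0.0603
3.9833 [ 0.35568354 -0.0992219   0.10040693] 102.56322496280765
```

View pics/w2.png

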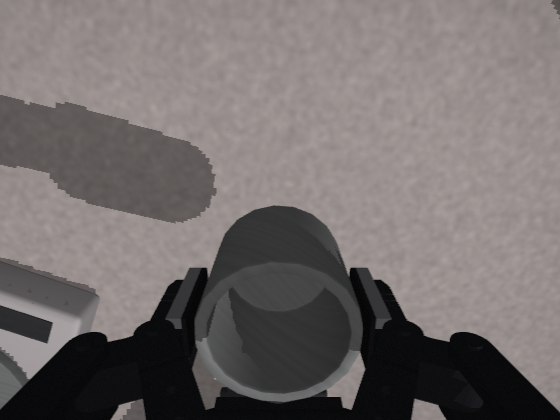

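View pics/w2t.png

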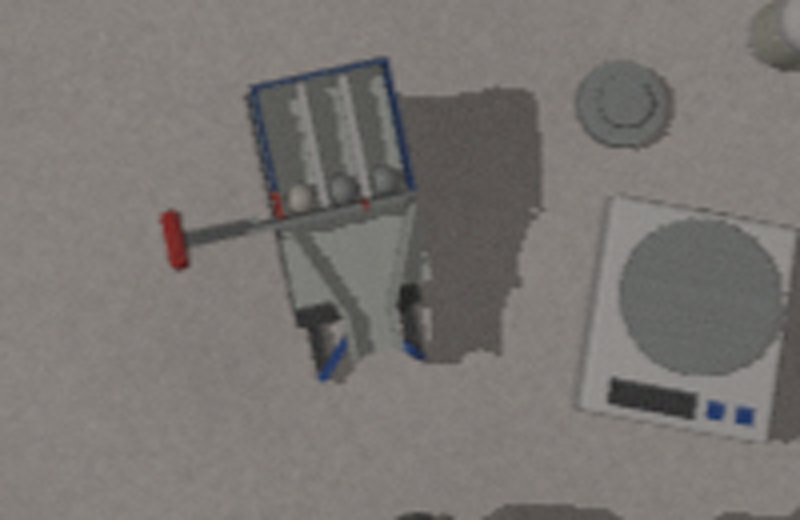

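```bash
python3 - <<'E'
from h import *
z=np.load('w2.npz');W=wcloud(z['d'],z['pos'],z['rot']).reshape(-1,3)
pos=z['pos'];R=z['rot']
r=W[(abs(W[:,2]-(pos[2]-.022+.058))<.006)&(np.hypot(W[:,0]-pos[0],W[:,1]-pos[1])<.036)]
T=(r-pos)@R; print(len(r),cv2.minEnclosingCircle(T[:,[0,2]].astype(np.float32)),np.percentile(r[:,2],[5,50,95]))
p=np.load('w2t.npz')['p'][170:270,265:345].copy()
S=7;im=cv2.resize(p[...,::-1],None,fx=S,fy=S,interpolation=cv2.INTER_CUBIC)
cv2.imwrite('pics/raw2.png',im)
def draw(D,yaw,fn):
    im2=im.copy();c,s=np.cos(np.radians(yaw)),np.sin(np.radians(yaw))
    def P(x,y,zz):
        q=proj('top',[D[0]+c*x-s*y,D[1]+s*x+c*y,zz]);return tuple(int(round(v)) for v in ((q-[265,170]+.5)*S-.5))
    def L(a,b,col): cv2.line(im2,P(*a),P(*b),col,1,cv2.LINE_AA)
    L((25,)and(.025,-.017,.066),(.025,.017,.066),(0,255,255))
    L((.025,-.017,.08),(.025,.017,.08),(0,255,0))
    L((.124,-.046,.082),(.124,.046,.082),(0,255,255))
    for k in(-1,1):
        L((.124,k*.046,.082),(.214,k*.046,.119),(0,255,255))
        # V wall: tangent 45deg to circle radius 31
        t=.031*np.sqrt(.5)
        L((t-.03,k*(t+.03),.014),(t+.02,k*(t-.02),.014),(255,255,0))
    L((.214,-.046,.119),(.214,.046,.119),(0,255,255))
    for y in(-.028,0,.028): 
        q=P(.124+.012,y,.095);cv2.circle(im2,q,2,(255,0,255),-1)
    cv2.imwrite(fn,im2)
draw((.464,-.079),12.5,'pics/ov1.png')
E
```

```text
8885 ((5.031333330407506e-06, -1.5338355296989903e-05), 0.03608129546046257) [0.13122896 0.13495852 0.13914217]
```

View pics/ov1.png

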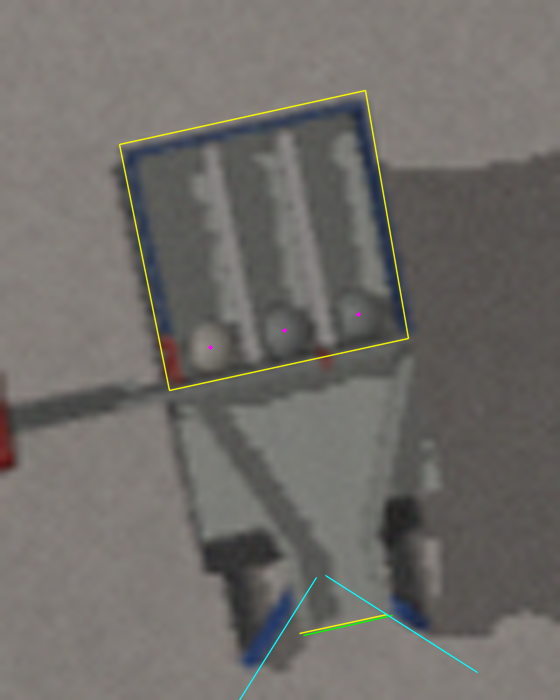

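View pics/raw2.png

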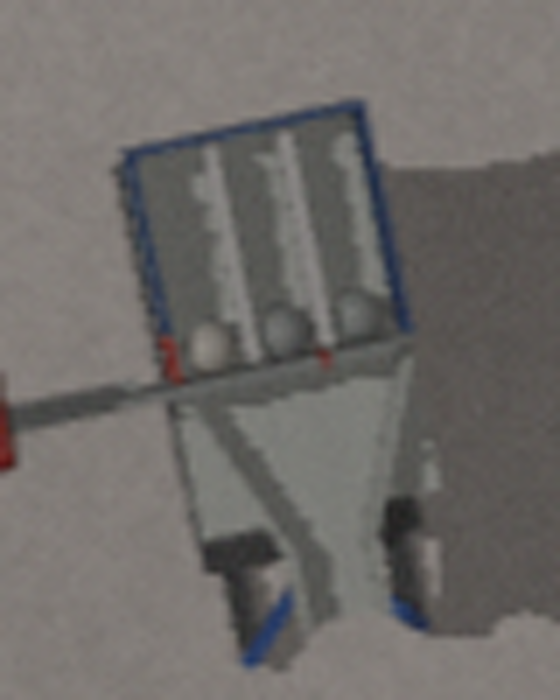

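```bash
python3 - <<'E'
from h import *
z=np.load('w2.npz');m=env.camera_model('wrist');K=m['camera_matrix'];T=m['tool_from_camera'];pos=z['pos'];R=z['rot']
o=R@T[:3,3]+pos
for u,v in[(280,263),(280,402),(196,335),(362,335)]:
    r=R@T[:3,:3]@np.linalg.inv(K)@[u,v,1.]
    X=o+r*(.1345-o[2])/r[2];print((u,v),(X-pos)@R)
E
```

```text
(280, 263) [-0.02515942 -0.0340992   0.00176932]
(280, 402) [ 0.03578875 -0.03408397  0.00192031]
(196, 335) [ 0.00415159 -0.03409453 -0.02860772]
(362, 335) [ 0.00406169 -0.03408932  0.03155182]
```

```bash
python3 -m pendant '[[[0.03,-0.13,-0.8],0,0],[[0,0,-0.9],0,0],[[0,0,-0.6],0,0],[[0,0,-0.2],0,0],[[0.65,0.145,0],0,0],[[0.65,0.145,0],0,0],[[0.65,0.145,0],0,0],[[0.65,0.145,0],0,0],[[0.2,0.045,0],0,0],[[0,0,0],0,0],[[0,0,0],0,0]]'
python3 look.py w3
```

```text
time_s: 5.0
position: [0.44, -0.0844, 0.0254]
tool_rot: [[0.976, -0.001, -0.219], [0.219, 0.0, 0.976], [-0.001, -1.0, 0.0]]
ft_force: [-0.4, -0.4, -2.0]
grip_width: 0.0599
5.0 [ 0.44003904 -0.08436631  0.02535586] 102.64315381858611
```

View pics/w3.png

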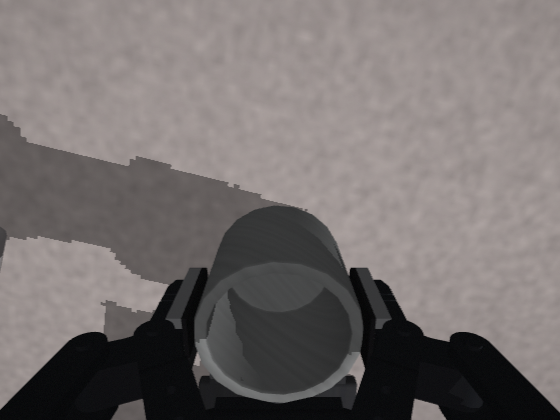

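```bash
python3 - <<'E'
from h import *
p,d=env.get_image("scene");cv2.imwrite("pics/s3.png",cv2.resize(p[150:260,210:350,::-1],None,fx=5,fy=5,interpolation=cv2.INTER_CUBIC))
E
```

```text
(no output)
```

View pics/s3.png

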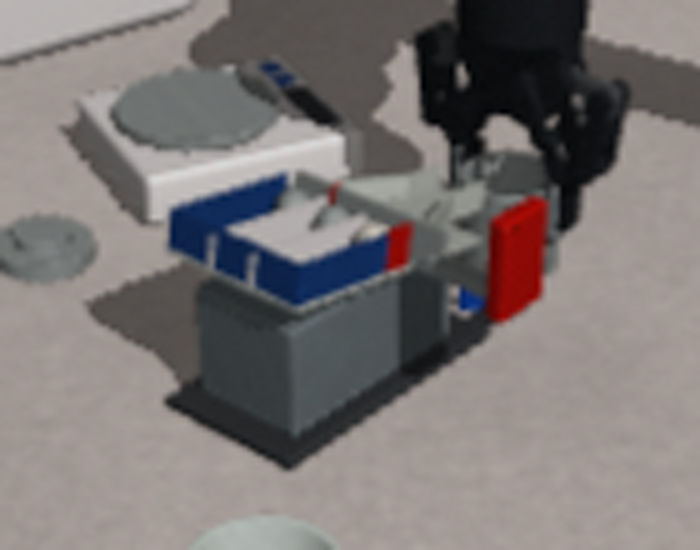

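```bash
python3 -m pendant '[[[0.13,0.03,0],0,0],[[0.13,0.03,-0.02],0,0],[[0.13,0.03,-0.02],0,0],[[0.06,0.015,0],0,0],[[0,0,0],0,0]]'; python3 -m pendant '[[[0.1,0.022,0],0,0],[[0.1,0.022,0],0,0],[[0,0,0],0,0]]'
```

```text
time_s: 5.57
position: [0.4546, -0.0817, 0.024]
tool_rot: [[0.976, 0.0, -0.218], [0.218, -0.0, 0.976], [0.0, -1.0, -0.0]]
ft_force: [-1.0, -0.2, -2.7]
grip_width: 0.0606
time_s: 5.82
position: [0.4608, -0.0804, 0.0241]
tool_rot: [[0.976, 0.001, -0.218], [0.218, -0.0, 0.976], [0.001, -1.0, -0.0]]
ft_force: [-0.2, 0.9, -2.6]
grip_width: 0.0605
```

```bash
for i in 1; do python3 -m pendant '[[[0.08,0.018,0],0,0],[[0,0,0],0,0]]'; done; python3 -m pendant '[[[0.08,0.018,0],0,0],[[0,0,0],0,0]]';python3 -m pendant '[[[0.08,0.018,0],0,0],[[0,0,0],0,0]]'
```

```text
time_s: 5.98
position: [0.4629, -0.0799, 0.024]
tool_rot: [[0.976, 0.0, -0.218], [0.218, -0.0, 0.976], [0.0, -1.0, -0.0]]
ft_force: [-0.3, 0.1, -2.5]
grip_width: 0.0603
time_s: 6.15
position: [0.4639, -0.0795, 0.0239]
tool_rot: [[0.976, -0.003, -0.218], [0.218, -0.0, 0.976], [-0.003, -1.0, 0.0]]
ft_force: [-5.8, -3.6, 0.0]
grip_width: 0.0603
time_s: 6.32
position: [0.4645, -0.0793, 0.024]
tool_rot: [[0.976, -0.007, -0.219], [0.219, -0.001, 0.976], [-0.007, -1.0, 0.001]]
ft_force: [-15.2, -9.6, 8.2]
grip_width: 0.0601
```

```bash
python3 -m pendant '[[[0.011,-0.049,0],0,0],[[0,0,0],0,0],[[0,0,0],0,0]]'; python3 -m pendant '[[[0.03,0.007,0],0,0],[[0,0,0],0,0],[[0,0,0],0,0]]'
```

```text
time_s: 6.57
position: [0.4643, -0.0795, 0.0238]
tool_rot: [[0.976, -0.008, -0.219], [0.219, 0.002, 0.976], [-0.007, -1.0, 0.003]]
ft_force: [-14.7, -1.7, 8.3]
grip_width: 0.0602
time_s: 6.82
position: [0.4645, -0.0795, 0.0239]
tool_rot: [[0.976, -0.01, -0.219], [0.219, 0.001, 0.976], [-0.009, -1.0, 0.004]]
ft_force: [-18.4, -4.2, 11.9]
grip_width: 0.0602
```

```bash
python3 -m pendant '[[[-0.05,-0.01,0],0,0],[[0,0,0],0,0.5],[[0,0,0],0,1],[[0,0,0],0,1],[[0,0,0],0,1],[[0,0,0],0,1],[[0,0,0.3],0,1],[[0,0,0.8],0,1],[[0,0,1],0,1],[[0,0,1],0,1],[[0,0,1],0,1],[[0,0,0.5],0,1]]'
python3 -m pendant '[[[-1,-0.22,0],0,1],[[-1,-0.22,0],0,1],[[0,0,0],0,1],[[0,0,0],0,1]]'
python3 look.py w4
```

```text
time_s: 7.82
position: [0.468, -0.0806, 0.1661]
tool_rot: [[0.976, 0.005, -0.218], [0.218, -0.002, 0.976], [0.004, -1.0, -0.003]]
ft_force: [0.4, -0.2, 0.5]
grip_width: 0.0854
time_s: 8.15
position: [0.4065, -0.0937, 0.1629]
tool_rot: [[0.976, 0.001, -0.216], [0.216, -0.001, 0.976], [0.001, -1.0, -0.001]]
ft_force: [0.6, -0.4, -0.2]
grip_width: 0.0856
8.15 [ 0.40649895 -0.09373171  0.16293613] 102.49519647013894
```

View pics/w4t.png

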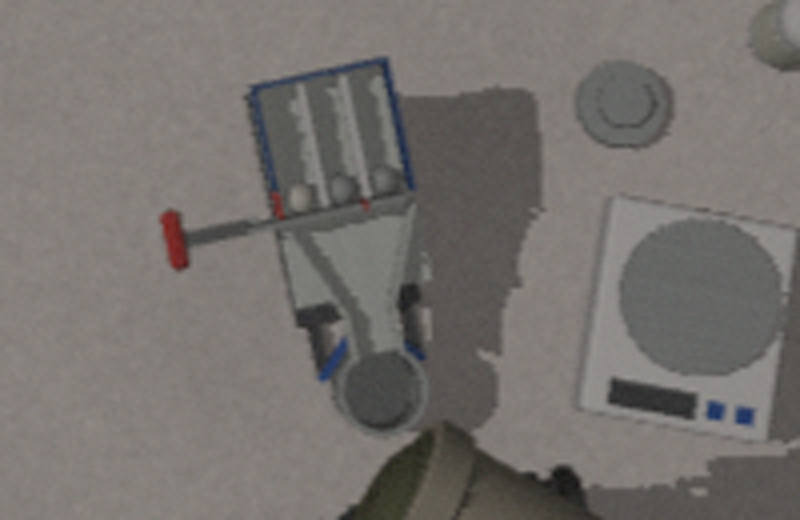

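View pics/w4.png

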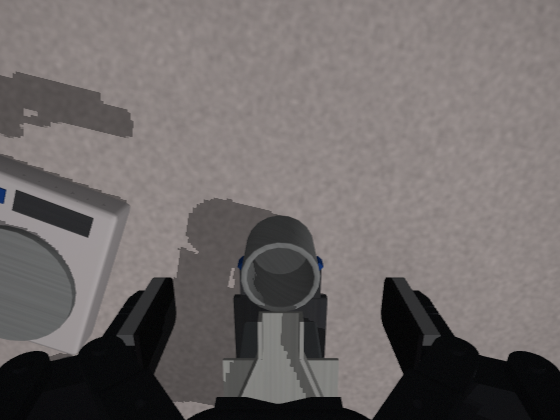

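```bash
python3 -m pendant '[[[0.5,0.3,0.7],0,0.5],[[0.9,0.9,0],0,0.45],[[0.9,0.9,0],0,0.45],[[0.9,0.9,0],0,0.45],[[0.9,0.9,0],0,0.45],[[0.7,0.75,0],0,0.45],[[0.38,0.42,0],0,0.45],[[0,0,0],0,0.45],[[0,0,0],0,0.45],[[0,0,0],0,0.45]]'
python3 look.py w5
```

```text
time_s: 9.08
position: [0.5623, 0.0583, 0.1828]
tool_rot: [[0.976, -0.001, -0.218], [0.218, -0.0, 0.976], [-0.001, -1.0, 0.0]]
ft_force: [-0.3, -0.3, 0.1]
grip_width: 0.0387
9.0833 [0.56230215 0.05834098 0.18279386] 102.581522073526
```

View pics/w5.png

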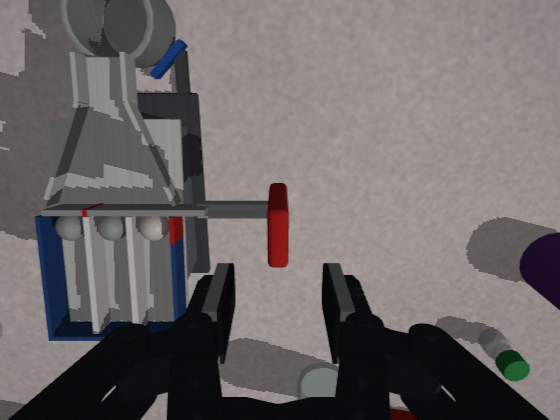

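```bash
python3 - <<'E'
from h import *
z=np.load('w5.npz');p=z['p'];W=wcloud(z['d'],z['pos'],z['rot']);pos=z['pos'];R=z['rot']
hsv=cv2.cvtColor(p,cv2.COLOR_RGB2HSV);red=((hsv[...,0]<8)|(hsv[...,0]>172))&(hsv[...,1]>130)
red[:,:255]=0;red[290:]=0
w=W[red];t=w[(w[:,2]>.136)&(w[:,2]<.145)];T=(t-pos)@R
print(len(w),len(t),T.min(0),T.max(0),T.mean(0),t.mean(0))
for u,v in[(92,210),(172,210),(177,222)]: print((u,v),(W[v,u]-pos)@R,W[v,u])
E
```

```text
1602 1156 [-0.01677129  0.03983844 -0.00476821] [0.01849849 0.04680125 0.00618036] [-0.00022111  0.04230223  0.00075723] [0.56189454 0.05902645 0.14049179]
(92, 210) [-0.004198    0.07485112 -0.11749204] [ 0.58375054 -0.05725376  0.10794392]
(172, 210) [-0.00428721  0.07476507 -0.06649637] [ 0.57255522 -0.00750207  0.10803071]
(177, 222) [ 0.00724501  0.08297364 -0.06650912] [ 0.58380807 -0.00500352  0.09981467]
```

```bash
python3 -m pendant '[[[0,0.01,-0.9],0,0.45],[[0,0,-0.9],0,0.45],[[0,0,-0.6],0,0.45],[[0,0,-0.2],0,0.45],[[0,0,0],0,0.45],[[0,0,0],0,0],[[0,0,0],0,0],[[0,0,0],0,0],[[0,0,0],0,0]]' 70
python3 - <<'E'
from h import *
z=np.load('w5.npz');p=z['p'][190:260,30:300];cv2.imwrite('pics/g5.png',cv2.resize(p[...,::-1],None,fx=2.9,fy=2.9,interpolation=cv2.INTER_CUBIC))
E
```

```text
time_s: 9.93
position: [0.5632, 0.0585, 0.1067]
tool_rot: [[0.976, 0.003, -0.218], [0.218, -0.001, 0.976], [0.003, -1.0, -0.001]]
ft_force: [-0.8, -1.9, 7.0]
grip_width: 0.0115
```

View pics/g5.png

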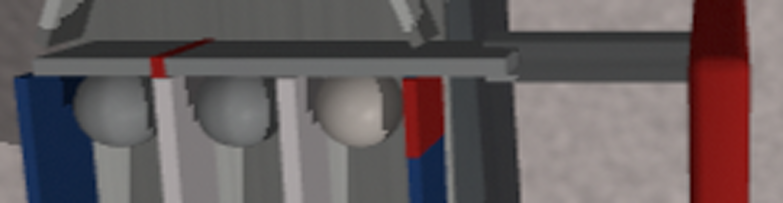

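```bash
cat > g.py <<'E'
from h import *
s=env.observe();f=np.array(s['ft_force']);y=np.array([-.218,.976,0]);x=np.array([.976,.218,0])
print('t',round(s['time_s'],2),'y',round(float((np.array(s['position'])-[.4697,-.0783,0])@y)*1000,2),'x',round(float((np.array(s['position'])-[.4697,-.0783,0])@x)*1000,2),'fy',round(float(f@y),1),'fx',round(float(f@x),1),'fz',round(float(f[2]),1),'w',s['grip_width'])
E
python3 g.py
for r in 1; do python3 -m pendant '[[[0.015,-0.065,0],0,0],[[0,0,0],0,0]]' >/dev/null; done; python3 g.py
python3 -m pendant '[[[0.015,-0.065,0],0,0],[[0,0,0],0,0]]' >/dev/null;python3 g.py
python3 -m pendant '[[[0.015,-0.065,0],0,0],[[0,0,0],0,0]]' >/dev/null;python3 g.py
```

```text
t 9.93 y 113.13 x 121.06 fy -1.7 fx -1.2 fz 7.0 w 0.011509531427958958
t 10.1 y 112.37 x 121.04 fy 4.0 fx -0.4 fz 7.7 w 0.011394614756185004
t 10.27 y 110.74 x 121.04 fy 7.8 fx -1.2 fz 7.9 w 0.011280922744109556
t 10.43 y 108.84 x 121.05 fy 7.5 fx -0.4 fz 8.1 w 0.011074940671535789
```

```bash
python3 -m pendant '[[[0.01,-0.045,0],0,0],[[0,0,0],0,0]]' >/dev/null;python3 g.py
python3 -m pendant '[[[0.01,-0.045,0],0,0],[[0,0,0],0,0]]' >/dev/null;python3 g.py
```

```text
t 10.6 y 107.54 x 121.02 fy 7.5 fx -0.7 fz 7.7 w 0.011309810016823177
t 10.77 y 107.07 x 121.03 fy 13.6 fx 0.1 fz 8.0 w 0.011070505007851955
```

```bash
python3 -m pendant '[[[0.01,-0.045,0],0,0],[[0,0,0],0,0]]' >/dev/null;python3 g.py
```

```text
t 10.93 y 107.09 x 121.02 fy 19.4 fx 1.4 fz 9.8 w 0.010935138876246281
```

```bash
python3 -m pendant '[[[-0.044,0.195,0],0,0],[[-0.044,0.195,0],0,0],[[-0.044,0.195,0],0,0],[[-0.044,0.195,0],0,0],[[-0.044,0.195,0],0,0],[[-0.044,0.195,0],0,0],[[-0.044,0.195,0],0,0],[[-0.044,0.195,0],0,0],[[0,0,0],0,0]]' >/dev/null;python3 g.py
python3 -m pendant '[[[-0.044,0.195,0],0,0],[[-0.02,0.1,0],0,0],[[0,0,0],0,0]]' >/dev/null;python3 g.py
```

```text
t 11.68 y 150.91 x 121.08 fy -3.7 fx -1.3 fz 6.9 w 0.011094179758843192
t 11.93 y 159.61 x 121.11 fy -5.0 fx -1.6 fz 6.9 w 0.010969612735385015
```

```bash
python3 -m pendant '[[[-0.035,0.16,0],0,0],[[-0.014,0.065,0],0,0],[[0,0,0],0,0]]' >/dev/null;python3 g.py; python3 look.py w6
```

```text
t 12.18 y 166.3 x 121.14 fy -5.2 fx -2.5 fz 5.9 w 0.010982563792088918
12.1833 [0.55166785 0.11040095 0.1066272 ] 102.56808342348991
```

View pics/w6.png

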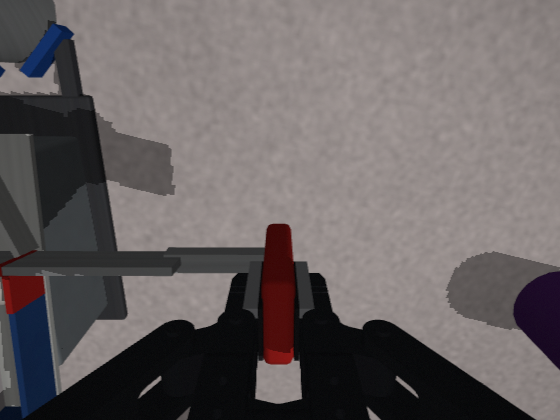

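View pics/w6t.png

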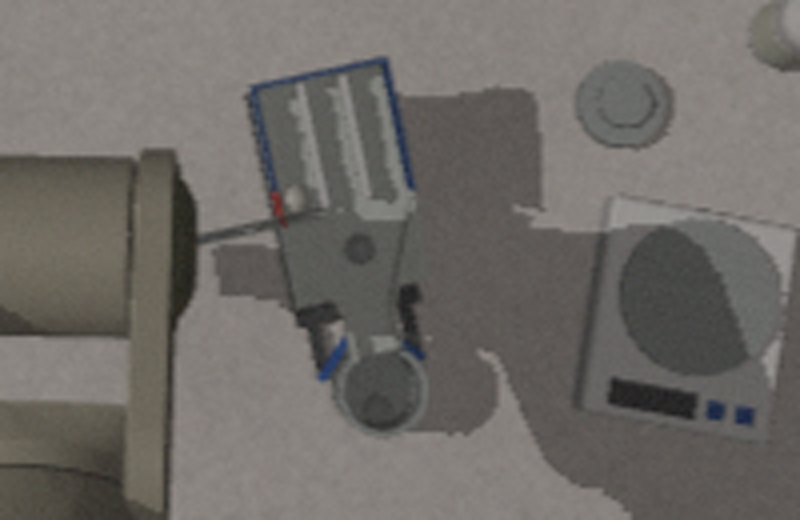

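```bash
python3 -m pendant '[[[0,0,0],0,0],[[0,0,0],0,0],[[0,0,0],0,0],[[0,0,0],0,0],[[0,0,0],0,0],[[0,0,0],0,0],[[0,0,0],0,0],[[0,0,0],0,0],[[0,0,0],0,0],[[0,0,0],0,0]]' >/dev/null;python3 g.py; python3 look.py w7
```

```text
t 13.12 y 166.31 x 121.11 fy -5.7 fx -2.7 fz 7.0 w 0.011246404628875896
13.1167 [0.55164181 0.11040212 0.10663726] 102.55778493278254
```

View pics/w7t.png

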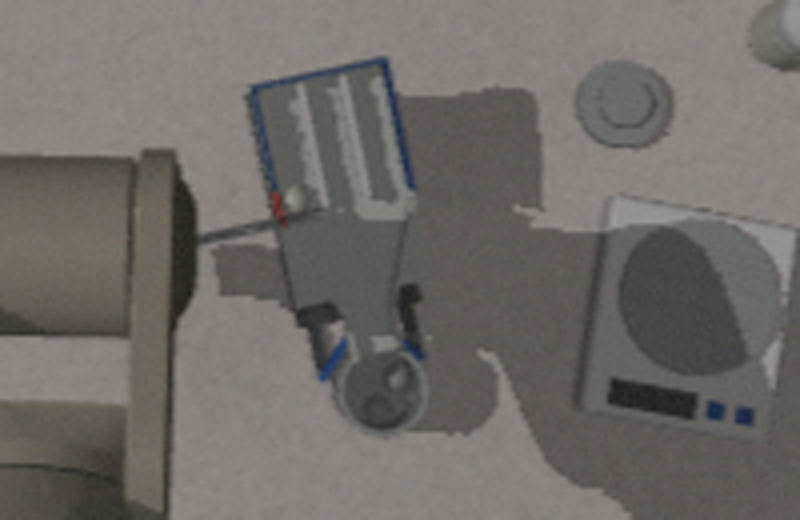

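Both steel balls are in the jar, at (377,408) and (400,375), and the white one is still held at (294,198). Next I push the gate shut, 59 mm plus a press onto the stop.

```bash
python3 -m pendant '[[[0.044,-0.195,0],0,0],[[0.044,-0.195,0],0,0],[[0.044,-0.195,0],0,0],[[0.044,-0.195,0],0,0],[[0.044,-0.195,0],0,0],[[0.044,-0.195,0],0,0],[[0.044,-0.195,0],0,0],[[0.044,-0.195,0],0,0],[[0.044,-0.195,0],0,0],[[0.02,-0.1,0],0,0],[[0,0,0],0,0]]' >/dev/null;python3 g.py
python3 -m pendant '[[[0.015,-0.065,0],0,0],[[0.01,-0.045,0],0,0],[[0,0,0],0,0]]' >/dev/null;python3 g.py
python3 -m pendant '[[[0.01,-0.045,0],0,0],[[0,0,0],0,0]]' >/dev/null;python3 g.py
```

```text
t 14.13 y 110.98 x 121.07 fy 4.3 fx -1.7 fz 9.1 w 0.011173084423146408
t 14.38 y 108.18 x 121.06 fy 7.9 fx -0.5 fz 8.3 w 0.011022756785295363
t 14.55 y 107.11 x 121.05 fy 9.5 fx -0.9 fz 8.3 w 0.010847923018434368
```

```bash
python3 -m pendant '[[[0.01,-0.045,0],0,0],[[0,0,0],0,0]]' >/dev/null;python3 g.py
python3 -m pendant '[[[0.01,-0.045,0],0,0],[[0,0,0],0,0]]' >/dev/null;python3 g.py
```

```text
t 14.72 y 107.09 x 121.04 fy 16.4 fx 0.5 fz 9.3 w 0.011047145196877975
t 14.88 y 107.06 x 121.04 fy 23.3 fx 1.4 fz 10.2 w 0.010913083510461856
```

```bash
python3 -m pendant '[[[-0.02,0.1,0],0,0],[[0,0,0],0,0.45],[[0,0,0],0,0.45],[[0,0,0],0,0.45],[[0,0,0.5],0,0.45],[[0,0,1],0,0.45],[[0,0,1],0,0.45],[[0,0,0.3],0,0.45]]'
python3 -m pendant '[[[-0.6,-0.85,0],0,1],[[-0.7,-0.95,0],0,1],[[-0.7,-0.95,0],0,1],[[-0.7,-0.95,0],0,1],[[-0.5,-0.65,0],0,1],[[0,0,0],0,1],[[0,0,0],0,1]]'; python3 look.py w8
```

```text
time_s: 15.55
position: [0.5657, 0.0509, 0.1932]
tool_rot: [[0.976, 0.006, -0.217], [0.217, -0.001, 0.976], [0.006, -1.0, -0.002]]
ft_force: [0.9, -0.3, 1.0]
grip_width: 0.0383
time_s: 16.13
position: [0.4679, -0.0801, 0.1889]
tool_rot: [[0.977, -0.0, -0.215], [0.215, 0.0, 0.977], [-0.0, -1.0, 0.0]]
ft_force: [-0.5, -0.1, 0.5]
grip_width: 0.0853
16.1333 [ 0.4678783  -0.08007984  0.18892707] 102.41568690166945
```

View pics/w8t.png

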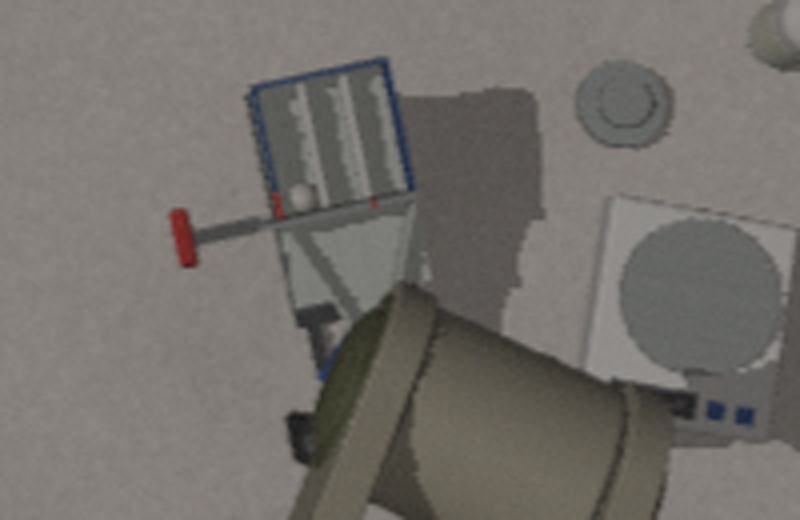

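View pics/w8.png

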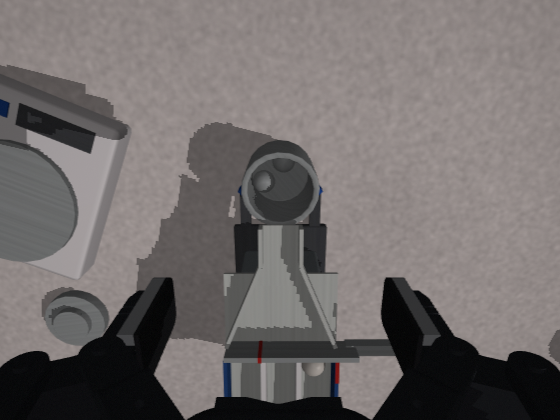

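```bash
python3 - <<'E'
from h import *
z=np.load('w8.npz');m=env.camera_model('wrist');K=m['camera_matrix'];T=m['tool_from_camera'];pos=z['pos'];R=z['rot']
o=R@T[:3,3]+pos
for u,v in[(280,150),(280,226),(242,190),(320,190)]:
    r=R@T[:3,:3]@np.linalg.inv(K)@[u,v,1.]
    X=o+r*(.058-o[2])/r[2];print((u,v),(X-pos)@R)
E
```

```text
(280, 150) [-0.03217401  0.1309282   0.00239803]
(280, 226) [0.02998313 0.1309273  0.00255195]
(242, 190) [-0.00053736  0.1309198  -0.02735589]
(320, 190) [-0.00059814  0.1309361   0.03387362]
```

```bash
python3 -m pendant '[[[-0.11,0.03,-0.9],0,1],[[0,0,-1],0,1],[[0,0,-1],0,1],[[0,0,-1],0,1],[[0,0,-0.8],0,1],[[0,0,-0.55],0,1],[[0,0,-0.25],0,1],[[0,0,0],0,1]]'; python3 g.py
```

```text
time_s: 16.9
position: [0.4648, -0.0774, 0.0227]
tool_rot: [[0.976, -0.003, -0.219], [0.219, 0.001, 0.976], [-0.002, -1.0, 0.002]]
ft_force: [-0.0, 0.0, -0.0]
grip_width: 0.0855
t 16.9 y 1.94 x -4.56 fy 0.0 fx 0.0 fz -0.0 w 0.08547395505531848
```

```bash
python3 -m pendant '[[[0.014,-0.062,0],0,1],[[0,0,0],0,0],[[0,0,0],0,0],[[0,0,0],0,0],[[0,0,0],0,0],[[0,0,0],0,0],[[0,0,0],0,0]]' 45; python3 g.py
```

```text
time_s: 17.48
position: [0.4659, -0.0799, 0.0253]
tool_rot: [[0.976, 0.002, -0.218], [0.218, -0.0, 0.976], [0.002, -1.0, -0.001]]
ft_force: [-1.2, 2.7, 7.7]
grip_width: 0.0603
t 17.48 y -0.76 x -4.11 fy 2.9 fx -0.6 fz 7.7 w 0.06030716954389374
```

```bash
python3 -m pendant '[[[-0.03,-0.007,0.1],0,0],[[0,0,0.05],0,0],[[-0.2,-0.045,0],0,0],[[-0.4,-0.09,0],0,0],[[-0.65,-0.145,0],0,0],[[-0.65,-0.145,0],0,0],[[-0.65,-0.145,0],0,0],[[-0.4,-0.09,0],0,0],[[-0.2,-0.045,0],0,0],[[0,0,0],0,0]]'; python3 g.py
```

```text
time_s: 18.32
position: [0.369, -0.1016, 0.0286]
tool_rot: [[0.976, -0.001, -0.216], [0.216, 0.0, 0.976], [-0.001, -1.0, 0.0]]
ft_force: [0.4, -0.3, -3.5]
grip_width: 0.0603
t 18.32 y -0.76 x -103.37 fy -0.3 fx 0.3 fz -3.5 w 0.06028085323023497
```

```bash
python3 -m pendant '[[[0,0,0.4],0,0],[[0,-0.2,0.8],0,0],[[0.2,-0.4,0.8],0,0],[[0.5,-0.65,0.7],0,0],[[0.6,-0.75,0.5],0,0],[[0.6,-0.75,0.1],0,0],[[0.6,-0.75,0],0,0],[[0.6,-0.75,0],0,0],[[0.6,-0.75,0],0,0],[[0.6,-0.75,0],0,0],[[0.5,-0.6,0],0,0],[[0.25,-0.25,0],0,0]]'; python3 -m pendant '[[[0.06,0.07,0],0,0],[[0,0,0],0,0],[[0,0,0],0,0]]'; python3 look.py w9
```

```text
time_s: 19.32
position: [0.5235, -0.3017, 0.1269]
tool_rot: [[0.976, 0.001, -0.217], [0.217, -0.001, 0.976], [0.001, -1.0, -0.001]]
ft_force: [-0.5, 1.3, -3.4]
grip_width: 0.06
time_s: 19.57
position: [0.5232, -0.2964, 0.1272]
tool_rot: [[0.976, -0.001, -0.218], [0.218, 0.001, 0.976], [-0.001, -1.0, 0.001]]
ft_force: [0.0, -0.6, -4.1]
grip_width: 0.0597
19.5667 [ 0.52319415 -0.29638745  0.12722158] 102.61843633383117
```

View pics/w9.png

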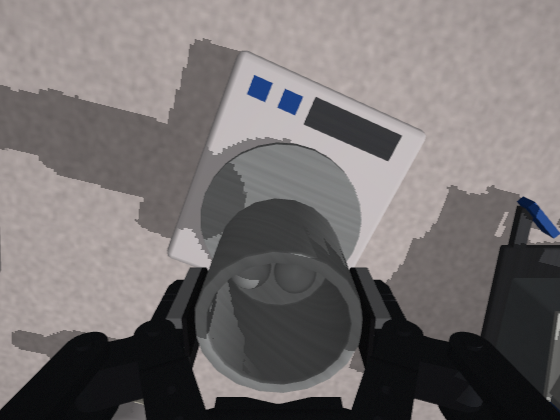

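```bash
python3 - <<'E'
from h import *
z=np.load('w9.npz');m=env.camera_model('wrist');K=m['camera_matrix'];T=m['tool_from_camera'];pos=z['pos'];R=z['rot']
o=R@T[:3,3]+pos
def P(u,v,h):
    r=R@T[:3,:3]@np.linalg.inv(K)@[u,v,1.];X=o+r*(h-o[2])/r[2];return ((X-pos)@R)[[0,2]]
p=z['p'];g=cv2.resize(p[130:280,180:380,::-1],None,fx=4,fy=4,interpolation=cv2.INTER_CUBIC);cv2.imwrite('pics/p9.png',g)
pts=np.array([P(*q,.048) for q in[(281,143),(201,215),(361,215),(225,165),(337,165)]])
A=np.c_[2*pts,np.ones(len(pts))];s=np.linalg.lstsq(A,(pts**2).sum(1),rcond=None)[0];print('pan in tool',s[:2],np.sqrt(s[2]+s[0]**2+s[1]**2))
rim=pos[2]-.0253+.058
for q in[(280,251),(280,391),(196,322),(363,322)]:print('rim',P(*q,rim))
E
```

```text
pan in tool [0.00643769 0.00290722] 0.052459939716038025
rim [-0.02892269  0.00176633]
rim [0.03167695 0.00191623]
rim [-0.00043783 -0.02856293]
rim [-0.00048438  0.03187462]
```

View pics/p9.png

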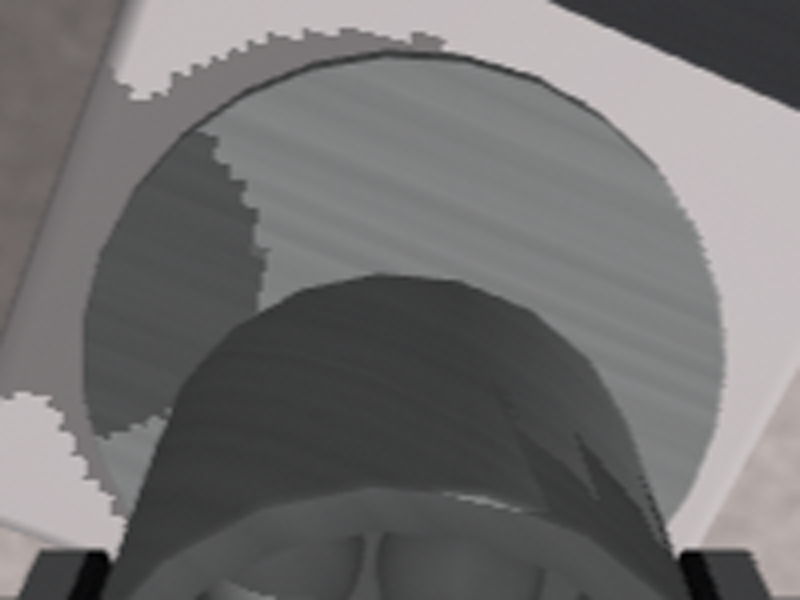

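```bash
python3 -m pendant '[[[0.113,0.025,-0.4],0,0],[[0,0,-0.5],0,0],[[0,0,-0.4],0,0],[[0,0,-0.2],0,0],[[0,0,0],0,0],[[0,0,0],0,0]]'; python3 -m pendant '[[[0,0,-0.05],0,0],[[0,0,-0.03],0,0],[[0,0,0],0,0]]'; python3 -m pendant '[[[0,0,-0.03],0,0],[[0,0,0],0,0]]'
```

```text
time_s: 20.17
position: [0.5268, -0.2965, 0.0824]
tool_rot: [[0.976, -0.0, -0.218], [0.218, 0.0, 0.976], [-0.0, -1.0, 0.0]]
ft_force: [0.5, -0.3, -4.0]
grip_width: 0.0601
time_s: 20.42
position: [0.5268, -0.2967, 0.0804]
tool_rot: [[0.976, 0.001, -0.218], [0.218, -0.0, 0.976], [0.0, -1.0, -0.001]]
ft_force: [-0.1, 0.6, -2.6]
grip_width: 0.0604
time_s: 20.58
position: [0.5267, -0.2967, 0.0793]
tool_rot: [[0.976, 0.0, -0.218], [0.218, -0.0, 0.976], [0.0, -1.0, -0.0]]
ft_force: [-0.3, 0.4, -3.7]
grip_width: 0.0602
```

```bash
M='import json'; for i in 1; do python3 -m pendant '[[[0,0,-0.04],0,0],[[0,0,-0.04],0,0],[[0,0,-0.03],0,0],[[0,0,0],0,0]]'|grep -E 'pos|ft'; done
python3 -m pendant '[[[0,0,-0.03],0,0],[[0,0,0],0,0]]'|grep -E 'pos|ft'
python3 -m pendant '[[[0,0,-0.03],0,0],[[0,0,0],0,0]]'|grep -E 'pos|ft'
```

```text
position: [0.5266, -0.2966, 0.0756]
ft_force: [0.3, 0.3, -3.6]
position: [0.5267, -0.2966, 0.0749]
ft_force: [-0.2, -0.9, -3.6]
position: [0.5267, -0.2966, 0.074]
ft_force: [0.4, 0.8, -3.8]
```

```bash
python3 -m pendant '[[[0,0,-0.03],0,0],[[0,0,0],0,0]]'|grep -E 'pos|ft'
python3 -m pendant '[[[0,0,-0.02],0,0],[[0,0,0],0,0]]'|grep -E 'pos|ft'
```

```text
position: [0.5268, -0.2967, 0.0734]
ft_force: [-1.5, 0.1, -1.2]
position: [0.5267, -0.2967, 0.0733]
ft_force: [-2.7, 2.2, 5.2]
```

```bash
python3 -m pendant '[[[0,0,0.02],0,0],[[0,0,0],0,0.85],[[0,0,0],0,0.9],[[0,0,0],0,1],[[0,0,0],0,1],[[0,0,0],0,1],[[0,0,0.3],0,1],[[0,0,0.8],0,1],[[0,0,1],0,1],[[0,0,1],0,1],[[0,0,1],0,1],[[0,0,0],0,1]]'; python3 -m pendant '[[[-0.9,0,0],0,1],[[-0.9,0,0],0,1],[[-0.9,0,0.3],0,1],[[-0.9,0,0.3],0,1],[[-0.6,0,0],0,1],[[0,0,0],0,1],[[0,0,0],0,1]]'; python3 look.py w10
python3 - <<'E'
from h import *
p,d=env.get_image("scene");cv2.imwrite("pics/s10.png",cv2.resize(p[130:260,150:350,::-1],None,fx=4,fy=4,interpolation=cv2.INTER_CUBIC))
p,d=env.get_image("top");cv2.imwrite("pics/t10.png",p[...,::-1])
W=cloud('top',d)[200:290,350:440].reshape(-1,3);r=W[(abs(W[:,2]-.106)<.004)];print(len(r),cv2.minEnclosingCircle(r[:,:2].astype(np.float32)),r.mean(0))
z=np.load('w10.npz');W=wcloud(z['d'],z['pos'],z['rot']).reshape(-1,3)
r=W[(abs(W[:,2]-.106)<.003)&(np.hypot(W[:,0]-.53,W[:,1]+.297)<.05)];print('wrist',len(r),cv2.minEnclosingCircle(r[:,:2].astype(np.float32)) if len(r) else 0)
E
```

```text
time_s: 22.58
position: [0.5284, -0.2979, 0.2033]
tool_rot: [[0.976, 0.009, -0.218], [0.218, -0.007, 0.976], [0.007, -1.0, -0.009]]
ft_force: [-0.2, -0.5, 0.5]
grip_width: 0.0852
time_s: 23.17
position: [0.4004, -0.2968, 0.2148]
tool_rot: [[0.976, 0.001, -0.216], [0.216, -0.001, 0.976], [0.001, -1.0, -0.001]]
ft_force: [1.2, -0.2, 0.4]
grip_width: 0.0854
23.1667 [ 0.40039259 -0.29677744  0.21483286] 102.50280354928299
140 ((0.5265194177627563, -0.297188401222229), 0.031078124418854713) [ 0.52581235 -0.29683165  0.10547585]
wrist 1320 ((0.5272321701049805, -0.29449722170829773), 0.031679876148700714)
```

View pics/w10.png

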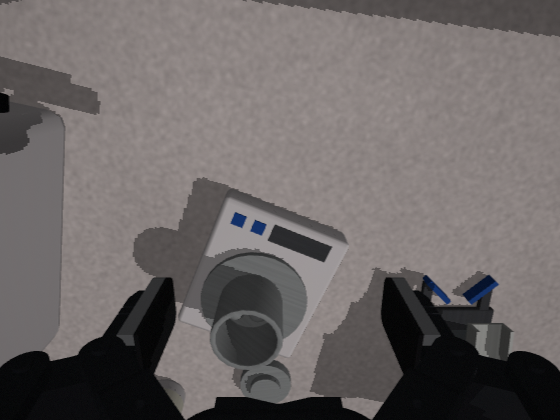

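View pics/w10t.png

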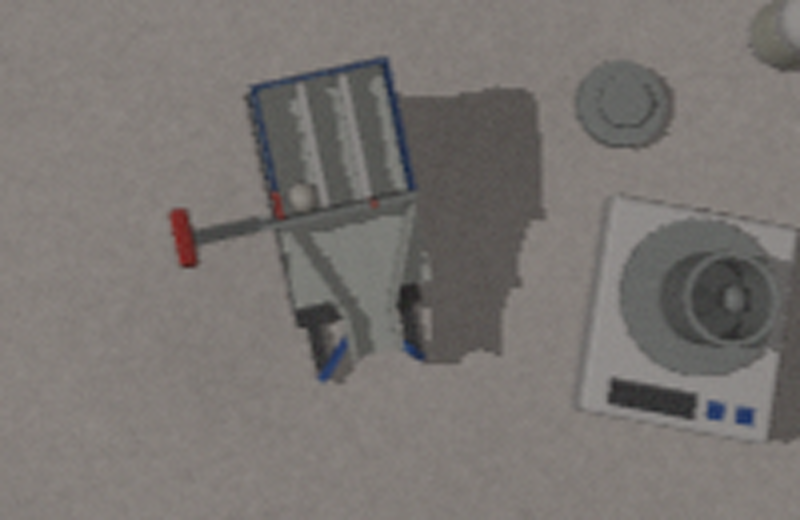

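View pics/s10.png

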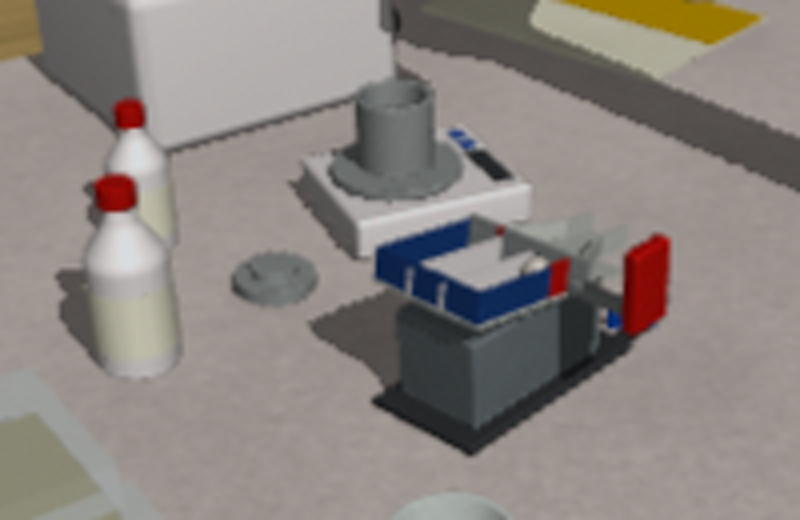

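View pics/t10.png

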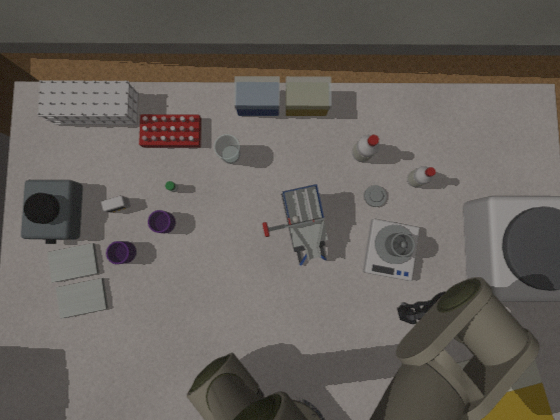

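Only one ball shows in the top view, because the rim hides part of the jar's floor. I'll look into the jar from above before handing in.

```bash
python3 -m pendant '[[[0.9,0,0.5],0,1],[[0.9,0,0.3],0,1],[[0.9,0,0.3],0,1],[[0.9,0,0],0,1],[[0.5,0,0],0,1],[[0,0,0],0,1],[[0,0,0],0,1]]'; python3 look.py w11
```

```text
time_s: 23.95
position: [0.5243, -0.2962, 0.2463]
tool_rot: [[0.976, -0.001, -0.219], [0.219, 0.001, 0.976], [-0.001, -1.0, 0.001]]
ft_force: [-0.3, -0.5, 0.0]
grip_width: 0.0854
23.95 [ 0.52425973 -0.29617133  0.24627457] 102.65945556922229
```

View pics/w11.png

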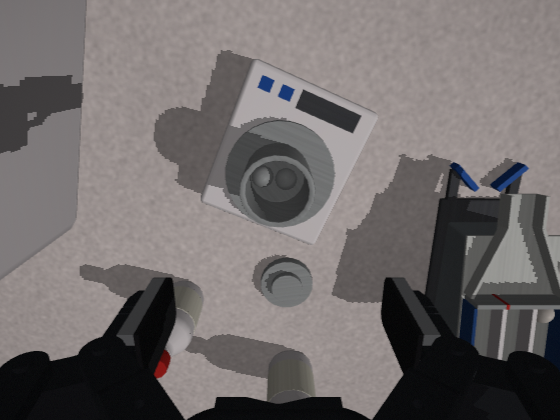

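Both balls are in the jar at (263,177) and (286,178), and it stands upright on the pan. The gripper is touching nothing, so I'm handing in.

```bash
python3 -c "
from rig import env
env.close_job()"
```

```text
the job is handed in; nothing more can be done
```

The job is done and handed in at about 24 s, with the robot clear of everything. `close_job` reports no verdict, so the results below are my own measurements.

- **Jar in the cradle:** I seated the steel jar in the V until both walls pressed on it about equally, with roughly 18 N of push.
- **Gate opened:** I first pushed the gate from its starting position, about 6 mm open, to its stop to get an exact zero. I then pulled it to about 59 mm, where the red line met the patch. Both steel balls rolled into the jar and the white ball stayed behind the gate.
- **Gate shut:** I pushed it back onto its stop, to the same position as before within 0.1 mm.
- **Jar on the balance:** I set it down with about 5 N of contact. The last picture shows it upright with both balls inside, and the other things look unmoved in the top view.

**Disagreement between cameras:** the top camera puts the jar within about 1 mm of the pan's centre. The wrist camera's jar position is about 3 mm off in y from the top camera's, roughly the size of the calibration error.

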